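# Air the heated propagator

### The arm

A 6-joint arm with a two-finger parallel gripper is mounted at the origin on the work surface. World frame = base frame: x ahead of the robot, y to its left, z up, the work surface at z = 0. Lengths are in m, angles in rad, forces in N, time in s.
With the tool pointing down it reaches from about 0.25 to 0.725 m from the base axis. Payload 4 kg.
Tool frame: the origin (TCP) lies between the finger pads; the fingertips stand 8 mm ahead of it and the grasp point (between the pads) lies 11 mm behind it (bot.tip_reach is the distance from the TCP to the fingertips, in m); z points along the fingers, y is the line along which they close (so a half turn about z gives the same grasp; the last joint's range is limited). The gripper opens to 85 mm and grips with 20 to 120 N. Pads are 22 mm wide; open, the fingers measure 114 mm over their backs; the gripper's body (76 mm by 85 mm) begins 54 mm behind the grasp point. The pads swing forward as they close: fully open they stand 13 mm farther back than shut.
Start: joints at [1.314, 0.241, 0.005, 1.335, 0, 1.571], TCP at [0.127, 0.484, 0.239] pointing down, gripper open.
Joint ranges: [-2.72, 2.72], [-1.05, 1.87], [-1.09, 1.28], [-1.99, 2.15], [-1.42, 1.44], [-3.14, 3.14]. Speed limits (rad/s): [2.79, 2.79, 3.14, 3.14, 3.14, 3.14].

### API

Orientations are given as a unit quaternion [x, y, z, w].
In Python, from workcell import bot gives the robot as it stands.
- The arm moves only by the tool move_arm, never from a script. Its argument "deltas" is a list of rows, each a list of 7 numbers: the opening, from 0 (shut) to 1 (fully open), then the shift along the tool's x, y, z in mm, then the turn, a rotation vector about the tool's x, y, z in degrees. In form: [[gripper, tx, ty, tz, ax, ay, az], ...]. A call has 1 to 10 rows; each row shifts and turns the commanded pose from where the row before left it, along the tool's axes as they then stand; what a row does not reach is not made up. A row lasts 1/12 s, in which the tool goes at most 41.7 mm and 7.16 degrees, less where a joint would pass 70% of its speed; a pose out of reach is approached as far as the arm can. A call is refused whole if a number of a shift passes 41.7 or a number of a turn 7.16, either way. A call with a gripper value outside its range is refused whole. The fingers move at their own pace and stop on an object; the grip force is fixed at half the most. Time passes only in rows, so rows that do not move let the fingers close. It gives the time, the measured TCP pose, the force, the opening and the grip force at its end, in the units of the state.
- bot.get_obs(): the state, without advancing time (a new reading comes with each control period).
- bot.camera(name): name is "scene" or "top" or "wrist"; returns the picture (480x640x3 uint8, blue, green, red); there is no depth.
- bot.calibration(name): a dict with "K" (3x3 intrinsics, pixels), "position" and "orientation" of the camera in the world. Camera axes: x right, y down, z forward; pixel columns grow to the right and rows downward; lengths in m; the calibration is good to about 2 mm. A picture is of the moment at which its call begins: read the wrist's pose just before it. calibration takes no time and is no camera call; for the wrist camera it gives the pose at the moment of the call.
- bot.job_done(): hands the job in; it is judged then, once.
Trained networks look in the newest picture that a camera, given by its name, has taken for a name from the list of things; names that differ only in an ending like _2 or _b are one class to them, and where a whole thing is asked for, a point or a joint stands for the part that bears it (a point fixed in the world has none). Each returns a list of dicts, best first, with "conf" (0 to 1); they miss things now and then, are a little off and sometimes report something else, mostly with a low value. They report only what shows in the picture. A call takes as long as a camera call.
- bot.outline_of(query, camera): "pixels" (480x640 bool, what is visible of it) and "rect" ([left, top, width, height] in pixels, round what is visible of it).
The state is a dict: "clock": time; "joint_pos": joint angles; "joint_vel": joint speeds; "tau": joint torques, N m; "eef_pos": TCP position; "tool_rot": TCP orientation; "ft_force": force on the tool from outside, world axes, zero at the start; "ft_torque": the same for the moment, N m; "grip_width": finger opening in m; "grasp_force": force on a finger pad.
Only numpy, scipy, OpenCV 4.12 (cv2) and the standard library are available. Lean on these libraries where they do the work, as an engineer would, in place of code of your own. Each camera call takes 0.05 s, during which the arm holds its last target. There are 200 camera calls.

### The job

The seedlings in the heated propagator have come up and need air. First turn the heat selector down one position, from high (red mark) to low (green mark): it is a push-to-turn knob, so press it in, turn it and let it spring back out. Then lift the hood and lay it right back on its stop, swing the prop rod up to its stop, and take the hood again and lower it gently until its socket rests on the rod and it stays propped open; leave the pot, the bottle and the trowel where they are.

Things in the scene. Friction and masses are not known exactly. Their poses are not given: they have to be found in the camera images.
- propagator: The heated propagator, fixed to the bench: green tub 300 (x) x 210 (y) x 75 mm high, a tray of seedlings in it, a clear hinged hood over it, and a green console 300 x 110 mm, 75 mm high, along its +y side. Origin on the bench under the tub's middle; x along the hood's hinge, +y towards the console (the operator's side), z up. It stands within 0.4 rad of the world axes.
- selector_push (a joint): How far the selector knob is pushed in (straight down), m: 0 out, 0.0085 fully in. A spring pushes it out (3.6 N at rest, 8.7 N fully in). Pushed in less than about 0.006 it is locked and will not turn. Let go on a position it springs out to 0; let go between two positions it stays in.
- selector_turn (a joint): Angle of the selector knob, rad, growing clockwise seen from above: 0 off (grey mark), 1.047 low (green mark), 2.094 high (red mark), each with about 0.05 of play. It starts on high; one position down is 1.047 counter-clockwise seen from above. Little torque is needed once it is pushed in.
- selector_grip (a point): Where to grip the selector: on its vertical axis, 114 mm above the bench with the knob out; propagator frame x -105, y 163 mm. Yellow wing 50 x 14 mm, 94 to 126 mm above the bench, on a black skirt of 24 mm radius. Long axis of the wing in the propagator's xy plane: -30 deg minus selector_turn (its black stripe points to -150 deg at the red mark, -90 deg at the green one). Closed hood 58 mm away.
- hood (a joint): Opening angle of the hood, rad: 0 shut, 1.75 laid right back on its stop. Below about 1.2 it falls shut by its weight (0.4 to 0.9 kg), above about 1.35 it falls back onto its stop and stays there; it rests at about 0.65 when it is propped on the rod.
- hood_hinge (a point): The hood's hinge line, along the propagator's x, at the middle of the tub's -y edge, 80 mm above the bench. The hood (300 mm along the hinge, 210 mm deep, 72 mm high) turns about it, its +y edge rising.
- hood_handle (a point): Middle of the hood's handle: black round bar, 12 mm thick, 100 mm long, parallel to the hinge, 41 mm off the hood's front panel (35 mm free behind it). With the hood shut it lies 250 mm to +y of the hinge line and 42 mm above it (122 mm above the bench, 47 mm above the console). It goes round with the hood; with the hood laid back it is its topmost part and can be taken from above.
- prop_rod (a joint): Angle of the prop rod, rad: 0 lying level, pointing from its pivot to the hinge side (-y); grows as the tip swings up, to its stop at 1.168. A stiff pivot holds it where it is left (1.5 N at its end moves it). It lies under the shut hood, reachable only when the hood is laid back. With the hood resting on it, it stands at 1.10 to 1.168.
- rod_pivot (a point): Pivot of the prop rod, in a steel bracket on the tub's rim: propagator frame x -130, y 75, z 100 mm (the rim is at 75 mm). The rod swings about the propagator's x axis, in the plane x = -130 mm.
- rod_grip (a point): The point at which to grip the prop rod, on its red sleeve 105 mm from the pivot. The rod is round, 10 mm thick (11.6 mm over the sleeve); nothing else stands within 25 mm to either side of it above the rim.
- rod_tip (a point): The centre of the rod's round tip (5 mm radius), 151 mm from the pivot.
- rod_socket (a point): Bottom of the rod's socket, an orange V bracket inside the -x end of the hood, open downwards, 40 mm wide at its mouth; with the hood shut 185 mm to +y of the hinge and 55 mm above it. The point is where the centre of the rod's tip comes to rest. It goes round with the hood and meets the tip of the raised rod with the hood at about 0.65.
- clay_pot_mid (a point): Bystander: empty terracotta pot, 96 mm across, 85 mm high, standing on the bench; point half-way up its axis.
- feed_bottle_mid (a point): Bystander: white bottle with a blue cap, 66 mm across, 170 mm high, standing on the bench; point half-way up its axis.
- trowel_mid (a point): Bystander: hand trowel with a wooden handle, 270 mm long, lying on the bench; point 12 mm above the bench near its middle.

How it is judged:
On the way, in this order (a step that is already met when the one before it is completed fails the run):
1. the selector is pushed in (value of joint selector_push above 0.0058 m), for 0.05 s.
2. the selector stands one position lower, on low, and has sprung back out (value of joint selector_turn between 0.9 and 1.2 rad and value of joint selector_push below 0.002 m), for 0.2 s.
3. the hood is laid right back on its stop (value of joint hood above 1.65 rad), for 0.2 s.
4. the prop rod stands up, with the hood still laid back (value of joint prop_rod above 1.05 rad and value of joint hood above 1.6 rad), for 0.2 s.
At the end, for the whole second after the job is handed in: The selector stands on low (0.90 to 1.20 rad) and is out (pushed in less than 2 mm); the hood rests still on the raised prop rod (hood at 0.55 to 0.76 rad, rod above 1.03 rad, the rod's tip within 10 mm of the bottom of its socket) (all of step 2 and value of joint hood between 0.55 and 0.76 rad and value of joint prop_rod above 1.03 rad and distance between rod_tip and rod_socket below 0.01 m and velocity of joint hood between -0.05 and 0.05 rad/s); the robot touches nothing.
It fails at once if the hood is let fall or slammed on the rod (closing faster than 2.5 rad/s when it is down to 1 rad or less) (value of joint hood below 1 rad and velocity of joint hood below -2.5 rad/s).
It fails at once if the pot is moved by more than 30 mm (distance of clay_pot_mid from where it was at the start of the episode above 0.03 m).
It fails at once if the bottle is moved by more than 30 mm (distance of feed_bottle_mid from where it was at the start of the episode above 0.03 m).
It fails at once if the trowel is moved by more than 30 mm (distance of trowel_mid from where it was at the start of the episode above 0.03 m).
It also fails if it takes over 72 s, if anything falls off the work surface, if the arm or the gripper's body presses on something with over 40 N, if the wrist force passes 120 N, or if a joint passes its speed limit or range.

## Working session

There is one attempt and no reset: what is moved stays moved. The work goes in short steps, Python scripts to look and compute and a tool call to move; the robot and the scene stay as the last step left them, time stands still between calls to the robot, and variables do not carry over. Pictures are saved under pics/ and viewed, at most 10 in all, crops included, and the job is handed in when it is done.

Besides the shell and the picture viewer there is one more tool, called after "Emit:" as name([rows], argument=value, ...), one row to a line, values as JSON. move_arm: Moves the arm, as the interface text tells. Its arguments: {"type":"object","properties":{"deltas":{"type":"array","items":{"type":"array","items":{"type":"number"}}}},"required":["deltas"]}

```bash
ls; mkdir -p pics; python3 - <<'E'
from workcell import bot
import cv2,numpy as np
for c in("scene","top"):
    im=bot.camera(c); cv2.imwrite(f"pics/{c}0.png",im)
    k=bot.calibration(c); print(c,np.round(k["K"],1).tolist(),k["position"],k["orientation"])
    for q in("propagator","selector_grip","hood_handle","rod_socket","prop_rod","clay_pot_mid","feed_bottle_mid","trowel_mid"):
        for d in bot.outline_of(q,c)[:1]:
            m=d["pixels"];ys,xs=np.nonzero(m);print(q,round(d["conf"],2),d["rect"],xs.mean().round(1),ys.mean().round(1))
print(bot.get_obs())
E
```

```text
pics
scene [[534.9, 0.0, 312.6], [0.0, 534.9, 235.5], [0.0, 0.0, 1.0]] [1.18278635 0.60032472 0.63600624] [ 0.35944111  0.80106275 -0.43579957 -0.19793759]
propagator 0.67 [211.0, 175.1, 246.3, 217.4] 328.7 278.1
selector_grip 0.56 [403.7, 250.3, 30.7, 33.2] 419.8 268.3
hood_handle 0.86 [210.8, 174.6, 207.2, 142.4] 311.5 242.4
rod_socket 0.78 [212.5, 177.1, 205.2, 139.9] 311.4 242.5
clay_pot_mid 0.59 [455.4, 318.5, 74.1, 76.8] 490.0 354.7
feed_bottle_mid 0.64 [364.8, 340.7, 54.0, 113.9] 390.2 401.0
trowel_mid 0.84 [208.1, 184.8, 99.0, 30.8] 242.5 201.9
top [[519.0, 0.0, 325.4], [0.0, 519.0, 241.6], [0.0, 0.0, 1.0]] [0.35222859 0.0529087  1.13208021] [-0.66837222  0.73509761 -0.08331884  0.07725309]
propagator 0.91 [196.2, 163.1, 170.7, 167.3] 285.1 247.0
selector_grip 0.77 [209.6, 273.1, 21.0, 27.5] 220.2 287.0
hood_handle 0.71 [229.9, 164.5, 136.3, 165.5] 304.8 246.9
rod_socket 0.92 [233.4, 165.3, 133.8, 167.2] 304.7 247.0
clay_pot_mid 0.59 [117.5, 244.3, 53.2, 49.2] 143.6 270.6
feed_bottle_mid 0.98 [145.6, 155.7, 43.3, 53.1] 166.3 182.8
trowel_mid 0.91 [436.0, 258.3, 52.4, 124.1] 461.7 306.1
{'clock': 0.9, 'joint_pos': array([1.31404763e+00, 2.40571963e-01, 5.01714257e-03, 1.33518993e+00,
       2.55208127e-05, 1.57080707e+00]), 'joint_vel': array([-1.56538789e-03,  3.15251806e-04, -1.31569486e-03,  7.26162211e-04,
        8.75416318e-05, -7.99863300e-04]), 'tau': array([ 1.90147861e-03, -3.72198522e+01,  2.52692413e+01,  1.15626204e-03,
        2.23227721e-04,  4.17504410e-06]), 'eef_pos': array([0.12696428, 0.48362366, 0.23932704]), 'tool_rot': array([ 1.28027365e-01,  9.91770635e-01,  2.72075364e-05, -9.35435458e-06]), 'ft_force': array([ 1.31949648,  0.21544517, -0.14516195]), 'ft_torque': array([0.00610868, 0.03549153, 0.00274133]), 'grasp_force': 0.0, 'grip_width': 0.0850152430424163}
```

View pics/top0.png

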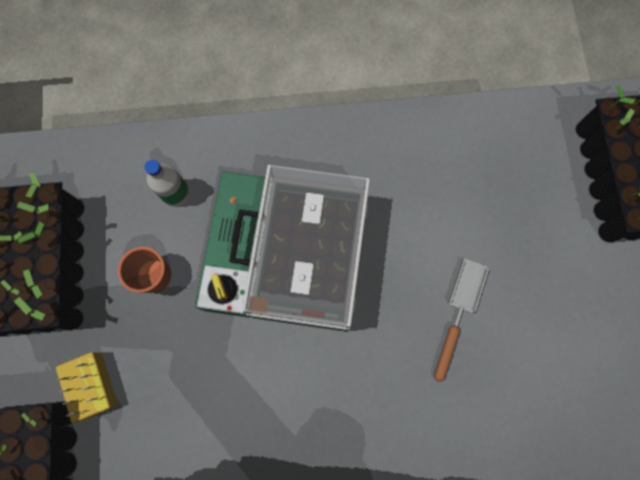

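View pics/scene0.png

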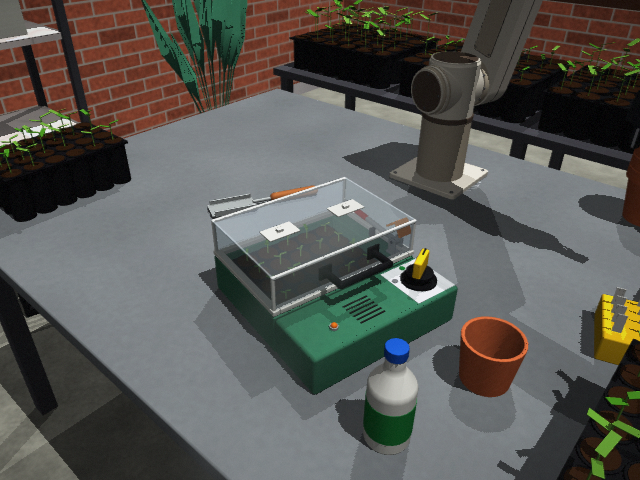

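The top view shows the console to the left with the knob at (222,288) and the hood corners at (268,166), (369,179), (350,328) and (247,315). The console corners are at (221,168) and (197,310). In the scene view the hood corners are (272,278), (415,222), (213,222) and (345,179), and the console corners are (316,357) and (456,290). Next I fit the propagator pose.

```bash
cat > h.py <<'E'
from workcell import bot
import numpy as np, json, os
from scipy.spatial.transform import Rotation as R
def project(c,P):
    k=bot.calibration(c); p=R.from_quat(k["orientation"]).inv().apply(np.atleast_2d(P)-k["position"])@np.array(k["K"]).T
    return p[:,:2]/p[:,2:]
if os.path.exists("pose.json"): px,py,yaw=json.load(open("pose.json")); PR=R.from_euler("z",yaw); PO=np.array([px,py,0])
def W(p): return PR.apply(np.array(p)/1000)+PO      # propagator mm -> world m
def L(w): return PR.inv().apply(np.array(w)-PO)*1000
def hood(y,z,a,x=0):  # point (mm) at shut offset y,z from hinge, hood angle a -> prop frame mm
    c,s=np.cos(a),np.sin(a); return np.array([x,-105+y*c-z*s,80+y*s+z*c])
def tool(yd,zd):  # tool rotation (world) from y and z axes in propagator frame
    y=np.array(yd,float);y/=np.linalg.norm(y);z=np.array(zd,float);z/=np.linalg.norm(z)
    return PR*R.from_matrix(np.array([np.cross(y,z),y,z]).T)
def delta(p,rot,frm=None):
    o=bot.get_obs(); p0,r0=(o["eef_pos"],R.from_quat(o["tool_rot"])) if frm is None else frm
    return np.round(r0.inv().apply(p-p0)*1000,1), np.round(np.degrees((r0.inv()*rot).as_rotvec()),1)
E
python3 - <<'E'
from h import *
from scipy.optimize import least_squares
P=[[150,105,152],[-150,105,152],[150,-105,152],[-150,-105,152],[150,215,75],[-150,215,75]]
top=[[268,166],[247,315],[369,179],[350,328],[221,168],[197,310]]
sc=[[272,278],[415,222],[213,222],[345,179],[316,357],[456,290]]
P=np.array(P)/1000
def f(v):
    w=R.from_euler("z",v[2]).apply(P)+[v[0],v[1],0]
    return np.r_[(project("top",w)-top).ravel(),(project("scene",w)-sc).ravel()]
for y0 in(0,1.57,3.14,-1.57):
    s=least_squares(f,[.4,.1,y0],loss="soft_l1"); print(s.x,s.cost)
    if s.cost<300: json.dump(list(s.x),open("pose.json","w"));print(f(s.x).round(1).reshape(-1,2).tolist())
E
python3 - <<'E'
from h import *
print(project("top",[W([-105,163,126]),W([0,145,122])]),project("scene",[W([-105,163,126]),W([0,145,122])]))
for n,p in dict(knob=[-105,163,114],handle=[0,145,122],back=hood(250,42,1.75),rodpiv=[-130,75,100]).items(): print(n,W(p).round(3))
for t,q in(("top",(143,270)),("top",(166,182))):pass
E
```

```text
[ 0.57670806  0.06787538 -0.23153104] 37.43633746576822
[[-1.1, -0.9], [-5.9, -1.1], [1.8, -0.5], [2.0, 1.4], [-0.4, 3.8], [-3.2, -0.1], [-0.0, -0.2], [2.6, -3.5], [-3.7, -3.8], [-1.0, -4.3], [-1.5, 2.5], [2.7, -5.2]]
[ 0.57670806  0.06787538 -0.23153105] 37.4363374657799
[[-1.1, -0.9], [-5.9, -1.1], [1.8, -0.5], [2.0, 1.4], [-0.4, 3.8], [-3.2, -0.1], [-0.0, -0.2], [2.6, -3.5], [-3.7, -3.8], [-1.0, -4.3], [-1.5, 2.5], [2.7, -5.2]]
[0.57670806 0.06787537 6.05165431] 37.43633746573366
[[-1.1, -0.9], [-5.9, -1.1], [1.8, -0.5], [2.0, 1.4], [-0.4, 3.8], [-3.2, -0.1], [-0.0, -0.2], [2.6, -3.5], [-3.7, -3.8], [-1.0, -4.3], [-1.5, 2.5], [2.7, -5.2]]
[ 0.57670806  0.06787538 -0.23153106] 37.436337465814475
[[-1.1, -0.9], [-5.9, -1.1], [1.8, -0.5], [2.0, 1.4], [-0.4, 3.8], [-3.2, -0.1], [-0.0, -0.2], [2.6, -3.5], [-3.7, -3.8], [-1.0, -4.3], [-1.5, 2.5], [2.7, -5.2]]
[[217.91664958 288.09072088]
 [236.74750025 237.91666534]] [[421.12733436 254.42145398]
 [365.71846837 272.61340057]]
knob [0.512 0.251 0.114]
handle [0.61  0.209 0.122]
back [ 0.533 -0.118  0.319]
rodpiv [0.467 0.171 0.1  ]
```

```bash
python3 - <<'E'
from h import *
import cv2
def crop(c,x,y,w,h):
    im=cv2.imread(f"pics/{c}0.png"); s=4 if c=="top" else 3
    return cv2.resize(im[y:y+h,x:x+w],None,fx=s,fy=s,interpolation=cv2.INTER_CUBIC)
a=crop("top",185,155,198,150) if 0 else cv2.resize(cv2.imread("pics/top0.png")[150:340,185:385],None,fx=3,fy=3,interpolation=cv2.INTER_CUBIC)
b=cv2.resize(cv2.imread("pics/scene0.png")[170:370,205:465],None,fx=3,fy=3,interpolation=cv2.INTER_CUBIC)
cv2.imwrite("pics/a.png",a);cv2.imwrite("pics/b.png",b)
E
```

```text
(no output)
```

View pics/a.png

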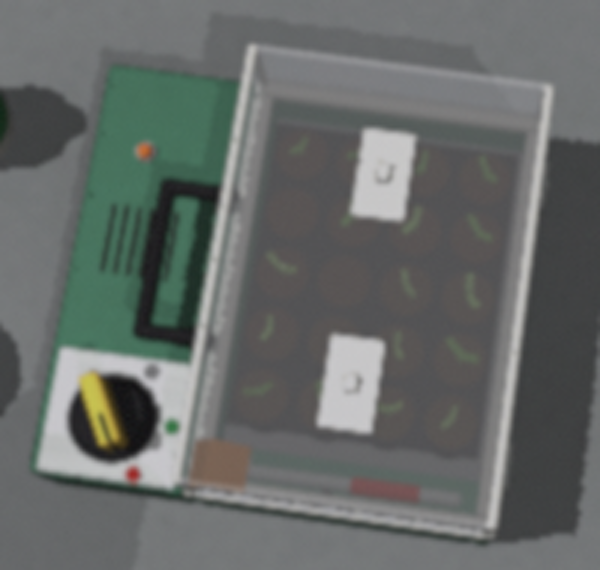

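View pics/b.png

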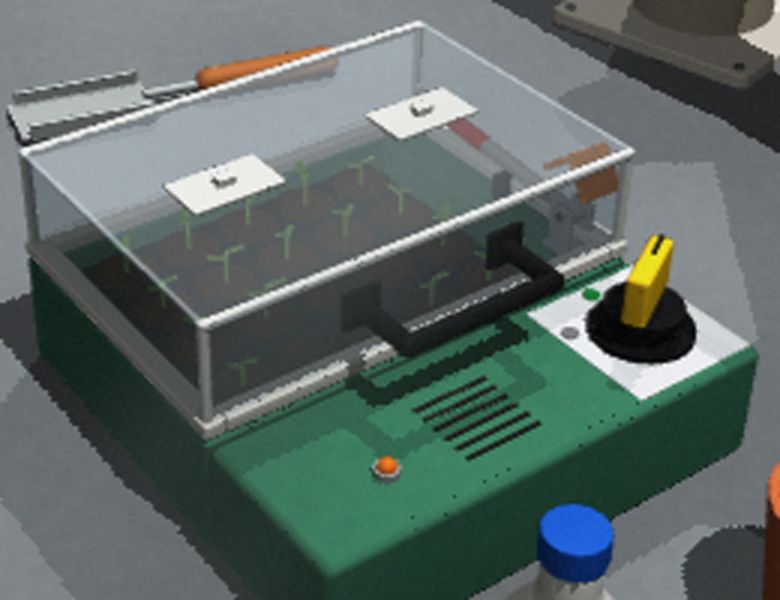

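The crops give sharper corners, the handle elbows (top 240,212 and 233,261; scene 342,285 and 391,265) and the skirt centre (223,289). I refit with these.

```bash
python3 - <<'E'
from h import *
from scipy.optimize import least_squares
P=np.array([[150,105,152],[150,-105,152],[-150,-105,152],[-150,105,152],[150,215,75],[-150,215,75],[50,145,122],[-50,145,122],[-105,163,92]])/1000
top=[[252,47],[550,86],[490,528],[186,490],[110,66],[33,472],[165,187],[143,333],[113,417]]
sc=[[203,323],[25,150],[420,25],[632,153],[330,573],[752,350],[410,345],[558,285],[640,322]]
top=np.array(top)/3+[185,150]; sc=np.array(sc)/3+[205,170]
def f(v):
    w=R.from_euler("z",v[2]).apply(P)+[v[0],v[1],0]
    return np.r_[(project("top",w)-top).ravel(),(project("scene",w)-sc).ravel()]
s=least_squares(f,[.57,.07,-.23],loss="soft_l1"); print(s.x,s.cost);print(f(s.x).round(1).reshape(-1,2).tolist())
json.dump(list(s.x),open("pose.json","w"))
E
python3 - <<'E'
from h import *
for n,p in dict(knob=[-105,163,114],handle=[0,145,122],back=hood(250,42,1.75)).items(): print(n,W(p).round(3))
# knob grip: closing line across wing; wing long axis at -150deg (prop)
a=np.radians(-150+90); 
for sgn in(1,-1):
    rot=tool([sgn*np.cos(a),sgn*np.sin(a),0],[0,0,-1]); print(delta(W([-105,163,160]),rot))
E
```

```text
[ 0.57870339  0.06968199 -0.23422394] 40.808052848135766
[[-2.9, -1.5], [1.6, -0.9], [2.4, 2.5], [-7.1, -0.5], [-1.7, -1.3], [-3.3, 1.4], [0.2, 0.7], [-1.3, 0.1], [-2.3, 0.3], [-1.1, 1.2], [-4.2, -1.2], [-0.7, -3.0], [2.3, -1.6], [-1.0, -0.1], [3.4, -0.6], [-0.8, -0.2], [-1.9, -1.7], [0.7, -5.4]]
knob [0.514 0.253 0.114]
handle [0.612 0.211 0.122]
back [ 0.534 -0.116  0.319]
(array([-433.4, -125.1,   79.3]), array([ -0. ,  -0. , 148.7]))
(array([-433.4, -125.1,   79.3]), array([  0. ,  -0. , -31.3]))
```

Emit:
move_arm([
  [0.6,-39,-11.2,0,0,0,0],
  [0.6,-39,-11.2,0,0,0,0],
  [0.6,-39,-11.2,0,0,0,0],
  [0.6,-39,-11.2,0,0,0,0],
  [0.6,-39,-11.2,0,0,0,0],
  [0.6,-39,-11.2,0,0,0,0],
  [0.6,-39,-11.2,0,0,0,0],
  [0.6,-39,-11.2,0,0,0,0],
  [0.6,-39,-11.2,0,0,0,0],
  [0.6,-39,-11.2,0,0,0,0],
])

```text
clock: 1.73
eef_pos: [0.4773, 0.2748, 0.2395]
tool_rot: [0.128, 0.992, 0.0, 0.0]
ft_force: [1.1, 1.7, 0.4]
grip_width: 0.0513
grasp_force: 0.0
```

Emit:
move_arm([
  [0.6,-22,-6.5,0,0,0,0],
  [0.6,-21.4,-6.6,0,0,0,0],
  [0.6,0,0,0,0,0,-7],
  [0.6,0,0,0,0,0,-7],
  [0.6,0,0,0,0,0,-7],
  [0.6,0,0,0,0,0,-7],
  [0.6,0,0,0,0,0,-3.3],
  [0.6,0,0,0,0,0,0],
])

```text
clock: 2.4
eef_pos: [0.5144, 0.2524, 0.2392]
tool_rot: [-0.145, 0.989, -0.0, -0.0]
ft_force: [-0.1, -0.6, 0.4]
grip_width: 0.0512
grasp_force: 0.0
```

```bash
python3 - <<'E'
from h import *
import cv2
o=bot.get_obs(); print(o["clock"],o["joint_pos"].round(3),o["grip_width"],L(o["eef_pos"]))
im=bot.camera("wrist"); cv2.imwrite("pics/w1.png",im); print(bot.calibration("wrist"))
for d in bot.outline_of("selector_grip","wrist"): ys,xs=np.nonzero(d["pixels"]);print(d["conf"],d["rect"],xs.mean(),ys.mean())
print(project("wrist",[W([-105,163,126]),W([-105,163,92]),W([-50,145,122]),W([50,145,122])]))
E
```

```text
2.4 [ 0.456  0.388  0.21   1.393 -0.     0.166] 0.0512489244448873 [-104.91998125  162.85655069  239.16979252]
{'K': array([[426.55786057,   0.        , 312.13083042],
       [  0.        , 426.55786057, 232.41832835],
       [  0.        ,   0.        ,   1.        ]]), 'position': array([0.44697545, 0.2321362 , 0.3729241 ]), 'orientation': array([0.59207246, 0.79340898, 0.11323184, 0.08444489])}
0.92 [276.0, 182.5, 70.9, 88.7] 311.2148976677772 223.37791527843885
[[312.74382412 230.0746189 ]
 [312.6701739  216.32353944]
 [245.06159717 286.7877106 ]
 [178.55007422 402.34389767]]
```

View pics/w1.png

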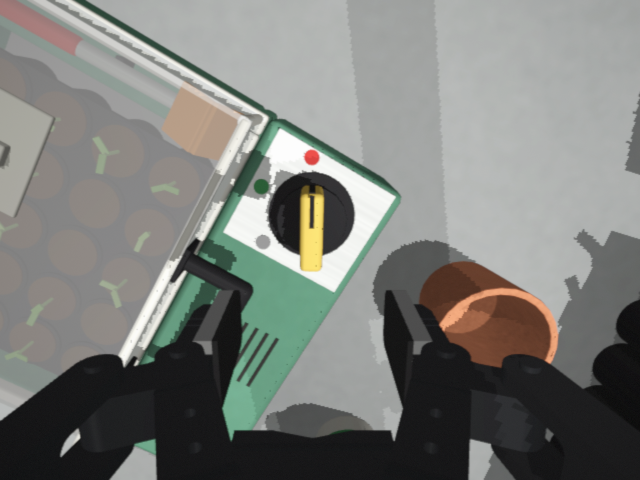

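The wrist view shows the wing at (312,229) and skirt at (312,216), where predicted (within about 1 px) and with the wing aligned to the fingers. I descend and grip.

Emit:
move_arm([
  [0.6,0,0,36,0,0,0],
  [0.6,0,0,36,0,0,0],
  [0.6,0,0,36,0,0,0],
  [0.6,0,0,24,0,0,0],
  [0.6,0,0,0,0,0,0],
  [0,0,0,0,0,0,0],
  [0,0,0,0,0,0,0],
  [0,0,0,0,0,0,0],
  [0,0,0,0,0,0,0],
  [0,0,0,0,0,0,0],
])

```text
clock: 3.33
eef_pos: [0.5163, 0.2527, 0.1099]
tool_rot: [-0.144, 0.99, 0.0, 0.003]
ft_force: [1.5, -2.1, 3.8]
grip_width: 0.0127
grasp_force: 62.7
```

Emit:
move_arm([
  [0,0,0,3,0,0,0],
  [0,0,0,3,0,0,0],
  [0,0,0,2.5,0,0,0],
  [0,0,0,0,0,0,0],
  [0,0,0,0,0,0,0],
])

```text
clock: 3.75
eef_pos: [0.5164, 0.2527, 0.1016]
tool_rot: [-0.144, 0.99, 0.0, 0.003]
ft_force: [0.1, -3.3, 9.3]
grip_width: 0.0128
grasp_force: 63.5
```

Emit:
move_arm([
  [0,0,0,0.5,0,0,-6],
  [0,0,0,0,0,0,-6],
  [0,0,0,0,0,0,-6],
  [0,0,0,0,0,0,-6],
  [0,0,0,0,0,0,-6],
  [0,0,0,0,0,0,-6],
  [0,0,0,0,0,0,-6],
  [0,0,0,0,0,0,-6],
  [0,0,0,0,0,0,-6],
  [0,0,0,0,0,0,-6],
])

```text
clock: 4.58
eef_pos: [0.5165, 0.2525, 0.1015]
tool_rot: [-0.621, 0.784, -0.001, 0.003]
ft_force: [0.9, -4.6, 11.2]
grip_width: 0.0128
grasp_force: 63.8
```

Emit:
move_arm([
  [0,0,0,0,0,0,0],
  [0,0,0,0,0,0,0],
])

```text
clock: 4.75
eef_pos: [0.5165, 0.2525, 0.1015]
tool_rot: [-0.619, 0.785, -0.001, 0.003]
ft_force: [0.8, -4.3, 11.0]
grip_width: 0.0129
grasp_force: 63.8
```

```bash
python3 - <<'E'
from h import *
o=bot.get_obs(); r=PR.inv()*R.from_quat(o["tool_rot"]); y=r.as_matrix()[:,1]
print(L(o["eef_pos"]),np.degrees(np.arctan2(y[1],y[0])),o["ft_torque"],o["ft_force"],o["grip_width"])
E
```

```text
[-102.97510055  163.41599267  101.53192852] 179.9636118727595 [-0.84688337  0.21372043  0.05030291] [ 0.78414423 -4.34640308 11.02349368] 0.012851623007774675
```

Emit:
move_arm([
  [0,0,0,-4.5,0,0,0],
  [0,0,0,-4.5,0,0,0],
  [0,0,0,0,0,0,0],
  [0.6,0,0,0,0,0,0],
  [0.6,0,0,0,0,0,0],
  [0.6,0,0,0,0,0,0],
  [0.6,0,0,0,0,0,0],
  [0.6,0,0,-35,0,0,0],
  [0.6,0,0,-35,0,0,0],
  [0.6,0,0,-35,0,0,0],
])

```text
clock: 5.58
eef_pos: [0.5132, 0.2524, 0.2122]
tool_rot: [-0.62, 0.785, 0.001, -0.002]
ft_force: [1.3, -0.2, 0.2]
grip_width: 0.0514
grasp_force: 0.0
```

```bash
python3 - <<'E'
from h import *
import cv2
o=bot.get_obs(); print(o["clock"],o["joint_pos"].round(3),o["ft_force"],L(o["eef_pos"]))
im=bot.camera("wrist"); cv2.imwrite("pics/w2.png",im)
print(project("wrist",[W([-105,163,126]),W([-105,143,126]),W([-50,145,122]),W([50,145,122])]))
E
```

```text
5.5833 [ 4.570e-01  3.990e-01  1.560e-01  1.332e+00  1.000e-03 -8.800e-01] [ 1.29684678 -0.15024193  0.23371591] [-106.09073401  162.54699368  212.16072082]
[[318.25040768 235.15233539]
 [318.44231278 200.12360604]
 [219.68543345 201.81540296]
 [ 41.14821143 201.2871072 ]]
```

View pics/w2.png

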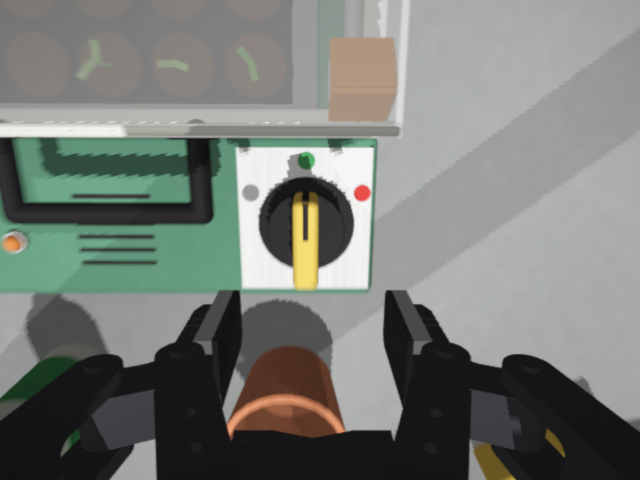

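Selector stripe now at the green mark (306,160). Handle and knob appear offset from predictions, possibly because the arm was still moving, so I check again at rest.

```bash
python3 - <<'E'
from h import *
import cv2
for i in range(2):
    im=bot.camera("wrist")
    o=bot.get_obs(); print(o["clock"],o["eef_pos"],o["tool_rot"])
for q in("selector_grip","hood_handle"):
  for d in bot.outline_of(q,"wrist"): ys,xs=np.nonzero(d["pixels"]);print(q,d["conf"],d["rect"],xs.mean(),ys.mean())
hsv=cv2.cvtColor(im,cv2.COLOR_BGR2HSV); m=cv2.inRange(hsv,(22,150,120),(35,255,255))[100:330,200:400]; ys,xs=np.nonzero(m);print("yellow",xs.mean()+200,ys.mean()+100,xs.min()+200,xs.max()+200,ys.min()+100,ys.max()+100)
print(project("wrist",[W([-105,163,126]),W([-105,138,126]),W([-105,188,126]),W([-50,145,122]),W([50,145,122])]))
print(bot.calibration("wrist"))
r=R.from_quat(o["tool_rot"]);k=bot.calibration("wrist");print(r.inv().apply(k["position"]-o["eef_pos"]))
cal={"p":np.array([0.44697545,0.2321362,0.3729241])-[.5144,.2524,.2392]};print(R.from_quat([-.145,.989,0,0]).inv().apply(cal["p"]))
E
```

```text
5.6833 [0.51736012 0.25442517 0.21873672] [-0.61983652  0.7847093  -0.0009837   0.00574781]
5.7333 [0.51607057 0.25377084 0.21558838] [-6.19846024e-01  7.84715746e-01 -5.08509339e-04  3.44180410e-03]
selector_grip 0.59 [276.5, 181.0, 76.8, 93.6] 314.3141372141372 223.76943866943867
selector_grip 0.48 [278.4, 179.5, 71.0, 94.3] 314.05455308434745 223.92887117079312
hood_handle 0.9 [0.8, 1.9, 414.8, 212.0] 195.51893298849433 78.12490467190557
yellow 313.76602564102564 219.11858974358972 302 326 191 271
[[312.22134829 245.46562646]
 [312.27312168 200.04508218]
 [312.17261854 288.21599578]
 [209.8939309  211.20228064]
 [ 23.69413418 211.03658711]]
{'K': array([[426.55786057,   0.        , 312.13083042],
       [  0.        , 426.55786057, 232.41832835],
       [  0.        ,   0.        ,   1.        ]]), 'position': array([0.49812168, 0.18340358, 0.34529849]), 'orientation': array([0.11520637, 0.98328753, 0.14004182, 0.01616827])}
[ 0.07199126  0.00050802 -0.13005932]
[ 7.04037524e-02 -5.64149176e-05 -1.33724100e-01]
```

```bash
python3 - <<'E'
from h import *
o=bot.get_obs();print(L(o["eef_pos"]),o["tool_rot"])
rot=tool([0,1,0],[0,0,-1]);d=delta(W([0,145,205]),rot);print(d);rot=tool([0,-1,0],[0,0,-1]);print(delta(W([0,145,205]),rot))
E
```

```text
[-105.49514312  162.87293609  211.56444566] [-6.19813317e-01  7.84749099e-01  2.53124851e-04 -4.88596757e-04]
(array([  17.9, -105.5,    6.5]), array([ 0. , -0.1, 90. ]))
(array([  17.9, -105.5,    6.5]), array([  0.1,   0. , -90. ]))
```

Emit:
move_arm([
  [0.4,4,-20,2,0,0,0],
  [0.4,5,-30,2,0,0,0],
  [0.4,5,-30,2,0,0,0],
  [0.4,4,-20,1,0,0,0],
  [0.4,0,-5.5,0,0,0,0],
  [0.4,0,0,0,0,0,7],
  [0.4,0,0,0,0,0,7],
  [0.4,0,0,0,0,0,7],
  [0.4,0,0,0,0,0,7],
  [0.4,0,0,0,0,0,7],
])

```text
clock: 6.67
eef_pos: [0.6112, 0.2108, 0.2032]
tool_rot: [-0.352, 0.936, 0.0, -0.002]
ft_force: [0.6, 0.0, -0.6]
grip_width: 0.0345
grasp_force: 0.0
```

Emit:
move_arm([
  [0.4,0,0,0,0,0,7],
  [0.4,0,0,0,0,0,7],
  [0.4,0,0,0,0,0,7],
  [0.4,0,0,0,0,0,7],
  [0.4,0,0,0,0,0,7],
  [0.4,0,0,0,0,0,7],
  [0.4,0,0,0,0,0,7],
  [0.4,0,0,0,0,0,6],
  [0.4,0,0,0,0,0,0],
  [0.4,0,0,0,0,0,0],
])

```text
clock: 7.5
eef_pos: [0.6116, 0.2108, 0.2038]
tool_rot: [0.115, 0.993, -0.001, -0.001]
ft_force: [0.1, 0.4, 0.2]
grip_width: 0.0342
grasp_force: 0.0
```

```bash
python3 - <<'E'
from h import *
import cv2
bot.camera("wrist");im=bot.camera("wrist");o=bot.get_obs();print(o["joint_pos"].round(3),L(o["eef_pos"]),delta(W([0,145,111]),tool([0,1,0],[0,0,-1])),delta(W([0,145,111]),tool([0,-1,0],[0,0,-1])))
pr=project("wrist",[W([-50,145,122]),W([50,145,122])]);print(pr)
g=cv2.cvtColor(im,cv2.COLOR_BGR2GRAY).astype(int); m=pr.mean(0).astype(int);print(g[m[1]-20:m[1]+20:2,m[0]].tolist(),g[m[1],m[0]-40:m[0]+40:2].tolist())
cv2.imwrite("pics/w3.png",im)
E
```

```text
[0.331 0.557 0.388 1.403 0.    0.563] [ -0.21594148 144.95442802 204.42288153] (array([-0.4,  0.1, 93.4]), array([-0. , -0.1,  0.1])) (array([-0.4,  0.1, 93.4]), array([ 1.000e-01, -1.000e-01, -1.799e+02]))
[[312.63803233 151.26058908]
 [312.0163001  330.51066196]]
[37, 36, 37, 35, 36, 37, 37, 36, 36, 36, 37, 36, 37, 36, 36, 28, 30, 36, 35, 37] [60, 60, 59, 60, 60, 59, 60, 62, 62, 60, 64, 117, 118, 119, 117, 62, 18, 26, 30, 32, 37, 40, 39, 36, 35, 32, 35, 46, 61, 119, 122, 122, 122, 102, 46, 61, 120, 123, 123, 121]
```

View pics/w3.png

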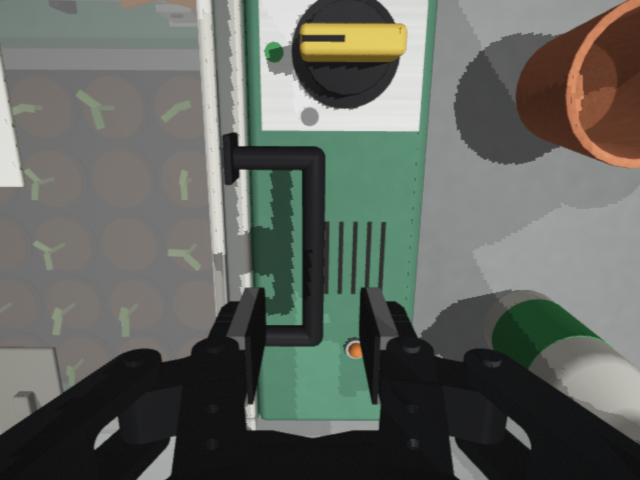

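The handle bar sits at column 313, centred between the fingers. I descend and grip it.

Emit:
move_arm([
  [0.4,0,0,20,0,0,0],
  [0.4,0,0,30,0,0,0],
  [0.4,0,0,28,0,0,0],
  [0.4,0,0,15,0,0,0],
  [0.4,0,0,0,0,0,0],
  [0,0,0,0,0,0,0],
  [0,0,0,0,0,0,0],
  [0,0,0,0,0,0,0],
  [0,0,0,0,0,0,0],
])

```text
clock: 8.35
eef_pos: [0.6128, 0.2108, 0.1127]
tool_rot: [0.116, 0.993, 0.0, -0.0]
ft_force: [-1.7, 1.3, 3.4]
grip_width: 0.0093
grasp_force: 58.5
```

```bash
python3 - <<'E'
from h import *
o=bot.get_obs();print(L(o["eef_pos"]),o["ft_force"],o["grip_width"],o["grasp_force"])
a=np.r_[0,.02,.05,np.arange(.1,1.741,.05)];a=np.r_[a,1.74] if a[-1]<1.735 else a
P=np.array([hood(250,42,t) for t in a]);d=np.diff(P,axis=0)
for i,(t,r) in enumerate(zip(a[1:],d)): print(i,t.round(2),r[1].round(1),(-r[2]).round(1))
E
```

```text
[  0.3776448  145.18569818 112.65641949] [-1.66634235  1.30336921  3.38666053] 0.009296377134874459 58.456993103027344
0 0.02 -0.9 -5.0
1 0.05 -1.5 -7.5
2 0.1 -3.0 -12.3
3 0.15 -3.6 -12.1
4 0.2 -4.2 -11.9
5 0.25 -4.8 -11.7
6 0.3 -5.4 -11.5
7 0.35 -6.0 -11.2
8 0.4 -6.5 -10.9
9 0.45 -7.1 -10.5
10 0.5 -7.6 -10.2
11 0.55 -8.1 -9.8
12 0.6 -8.6 -9.3
13 0.65 -9.0 -8.9
14 0.7 -9.4 -8.4
15 0.75 -9.9 -8.0
16 0.8 -10.2 -7.5
17 0.85 -10.6 -6.9
18 0.9 -10.9 -6.4
19 0.95 -11.2 -5.8
20 1.0 -11.5 -5.3
21 1.05 -11.8 -4.7
22 1.1 -12.0 -4.1
23 1.15 -12.2 -3.5
24 1.2 -12.3 -2.9
25 1.25 -12.5 -2.3
26 1.3 -12.6 -1.6
27 1.35 -12.6 -1.0
28 1.4 -12.7 -0.4
29 1.45 -12.7 0.3
30 1.5 -12.6 0.9
31 1.55 -12.6 1.5
32 1.6 -12.5 2.2
33 1.65 -12.4 2.8
34 1.7 -12.2 3.4
35 1.74 -9.6 3.1
```

Emit:
move_arm([
  [0,0,-0.9,-5,0,0,0],
  [0,0,-1.5,-7.5,0,0,0],
  [0,0,-3,-12.3,0,0,0],
  [0,0,-3.6,-12.1,0,0,0],
  [0,0,-4.2,-11.9,0,0,0],
  [0,0,-4.8,-11.7,0,0,0],
  [0,0,-5.4,-11.5,0,0,0],
  [0,0,-6,-11.2,0,0,0],
  [0,0,-6.5,-10.9,0,0,0],
  [0,0,-7.1,-10.5,0,0,0],
])

```text
clock: 9.18
eef_pos: [0.6027, 0.1693, 0.219]
tool_rot: [0.116, 0.993, 0.001, 0.0]
ft_force: [0.3, 7.1, -0.4]
grip_width: 0.01
grasp_force: 58.4
```

```bash
python3 - <<'E'
from h import *
o=bot.get_obs();print(L(o["eef_pos"]),L(o["eef_pos"])-hood(250,42,.45),o["ft_force"],o["ft_torque"],o["grip_width"],o["grasp_force"],o["joint_pos"].round(2))
E
```

```text
[  0.25283175 102.43030965 218.96837827] [ 0.25283175  0.58708649 -7.59178356] [ 0.25384099  7.14616144 -0.37925575] [ 1.41587346 -0.22853972 -0.07363781] 0.00996818102183945 58.412577509880066 [0.27 0.5  0.34 1.4  0.   0.51]
```

Emit:
move_arm([
  [0,0,-7.6,-10.2,0,0,0],
  [0,0,-8.1,-9.8,0,0,0],
  [0,0,-8.6,-9.3,0,0,0],
  [0,0,-9,-8.9,0,0,0],
  [0,0,-9.4,-8.4,0,0,0],
  [0,0,-9.9,-8,0,0,0],
  [0,0,-10.2,-7.5,0,0,0],
  [0,0,-10.6,-6.9,0,0,0],
  [0,0,-10.9,-6.4,0,0,0],
  [0,0,-11.2,-5.8,0,0,0],
])

```text
clock: 10.02
eef_pos: [0.5806, 0.0775, 0.3027]
tool_rot: [0.116, 0.993, 0.003, 0.002]
ft_force: [-1.4, 8.7, 11.0]
grip_width: 0.0096
grasp_force: 58.5
```

Emit:
move_arm([
  [0,0,-11.5,-5.3,0,0,0],
  [0,0,-11.8,-4.7,0,0,0],
  [0,0,-12,-4.1,0,0,0],
  [0,0,-12.2,-3.5,0,0,0],
  [0,0,-12.3,-2.9,0,0,0],
  [0,0,-12.5,-2.3,0,0,0],
  [0,0,-12.6,-1.6,0,0,0],
  [0,0,-12.6,-1,0,0,0],
  [0,0,-12.7,-0.4,0,0,0],
  [0,0,-12.7,0.3,0,0,0],
])

```text
clock: 10.85
eef_pos: [0.5511, -0.0452, 0.326]
tool_rot: [0.117, 0.993, -0.0, 0.001]
ft_force: [-3.0, -0.1, 5.7]
grip_width: 0.0094
grasp_force: 64.9
```

```bash
python3 - <<'E'
from h import *
o=bot.get_obs();print(L(o["eef_pos"]),L(o["eef_pos"])-hood(250,42,1.45),o["ft_force"],o["ft_torque"],o["grip_width"],o["grasp_force"],o["joint_pos"].round(2))
E
```

```text
[-1.84005563e-01 -1.18102577e+02  3.26035763e+02] [-0.18400556 -1.53432419 -7.20360134] [-2.97842832 -0.06798118  5.67506929] [ 0.2986281   0.24483952 -0.05172809] 0.009359216493976457 64.92820143699646 [-0.08  0.33  0.35  1.59 -0.    0.15]
```

Emit:
move_arm([
  [0,0,-12.6,0.9,0,0,0],
  [0,0,-12.6,1.5,0,0,0],
  [0,0,-12.5,2.2,0,0,0],
  [0,0,-12.4,2.8,0,0,0],
  [0,0,-10,2.8,0,0,0],
  [0,0,-7,2.1,0,0,0],
  [0,0,-3,1,0,0,0],
  [0,0,0,0,0,0,0],
  [0,0,0,0,0,0,0],
])

```text
clock: 11.6
eef_pos: [0.5346, -0.1135, 0.3109]
tool_rot: [0.118, 0.993, -0.001, -0.001]
ft_force: [-5.1, -0.6, 6.5]
grip_width: 0.01
grasp_force: 67.0
```

```bash
python3 - <<'E'
from h import *
o=bot.get_obs();p=L(o["eef_pos"]);print(p,p-hood(250,42,1.71),o["ft_force"],o["ft_torque"],o["grip_width"],o["joint_pos"].round(2))
E
```

```text
[  -0.37166006 -188.39613861  310.86925312] [ -0.37166006  -7.11377909 -10.88475745] [-5.06682615 -0.64609334  6.50153277] [ 0.17530215  0.67488212 -0.04725809] 0.01002660882799206 [-0.21  0.32  0.3   1.55 -0.    0.03]
```

Hood is at about 1.74. I release and rise, then check.

Emit:
move_arm([
  [0.4,0,0,0,0,0,0],
  [0.4,0,0,0,0,0,0],
  [0.4,0,0,0,0,0,0],
  [0.4,0,0,-10,0,0,0],
  [0.4,0,0,-25,0,0,0],
  [0.4,0,0,-20,0,0,0],
  [0.4,0,0,-5,0,0,0],
  [0.4,0,0,0,0,0,0],
])

```text
clock: 12.27
eef_pos: [0.5368, -0.1121, 0.3714]
tool_rot: [0.117, 0.993, -0.0, 0.002]
ft_force: [-0.5, 0.4, 0.3]
grip_width: 0.0342
grasp_force: 0.0
```

```bash
python3 - <<'E'
from h import *
import cv2
im=bot.camera("scene");cv2.imwrite("pics/s2.png",im)
o=bot.get_obs();p=L(o["eef_pos"]);print(p,o["ft_force"],o["clock"],o["grip_width"],o["joint_pos"].round(2))
r=tool([1,0,0],[0,0,-1]);print(delta(W([-130,-30,371]),r));r=tool([-1,0,0],[0,0,-1]);print(delta(W([-130,-30,371]),r)) 
for q in("rod_grip","prop_rod"):
  for c in("scene","top"):
    if c=="top" and q=="rod_grip": bot.camera(c)
    for d in bot.outline_of(q,c): ys,xs=np.nonzero(d["pixels"]);print(q,c,d["conf"],d["rect"],xs.mean(),ys.mean())
for c in("scene","top"):print(project(c,[W([-130,-30,100]),W([-130,75,100]),W([-130,-76,100]),W(hood(250,42,1.75))]))
E
```

```text
[   0.91352806 -186.51140028  369.91832175] [ 0.49318071 -0.70026139 -0.33197112] 12.3167 0.034212935221010085 [-0.21  0.33  0.46  1.7  -0.    0.03]
(array([130.9, 156.6,  -1.2]), array([ 0.,  0., 90.]))
(array([130.9, 156.6,  -1.2]), array([ -0.,   0., -90.]))
rod_grip scene 0.65 [346.4, 202.9, 53.1, 37.2] 370.50205761316874 220.87654320987653
rod_grip top 0.93 [258.8, 303.8, 79.6, 15.6] 296.4061135371179 310.5458515283843
prop_rod scene 0.8 [343.9, 201.1, 56.7, 43.6] 372.63852813852816 222.45021645021646
prop_rod top 0.95 [256.6, 301.7, 80.4, 16.6] 297.7103448275862 310.69885057471265
[[358.83796295 215.88738665]
 [395.22343116 240.02954471]
 [344.42692057 206.32550165]
 [254.02120223  96.86717262]]
[[313.1882949  314.67859845]
 [260.81718246 307.28766677]
 [336.24513863 317.93252125]
 [420.13769166 236.28013844]]
```

View pics/s2.png

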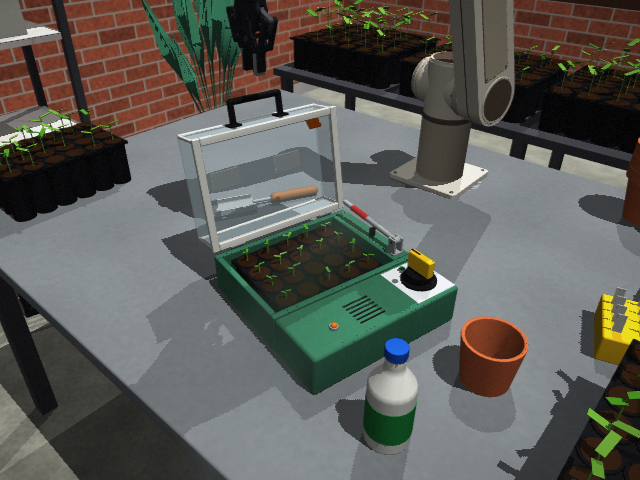

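The hood is laid back, the rod lies free (pivot about (397,242), tip about (344,204)) and matches predictions. I go above the rod.

Emit:
move_arm([
  [0.4,13,15.6,0,0,0,0],
  [0.4,26,31.3,0,0,0,0],
  [0.4,26,31.3,0,0,0,0],
  [0.4,26,31.3,0,0,0,0],
  [0.4,26,31.3,0,0,0,0],
  [0.4,13.9,15.8,0,0,0,0],
  [0.4,0,0,0,0,0,-7],
  [0.4,0,0,0,0,0,-7],
  [0.4,0,0,10,0,0,-7],
  [0.4,0,0,20,0,0,-7],
])

```text
clock: 13.4
eef_pos: [0.4458, 0.0713, 0.3416]
tool_rot: [-0.13, 0.991, 0.0, 0.002]
ft_force: [0.6, 0.1, -1.3]
grip_width: 0.0336
grasp_force: 0.0
```

Emit:
move_arm([
  [0.4,0,0,20,0,0,-7],
  [0.4,0,0,20,0,0,-7],
  [0.4,0,0,20,0,0,-7],
  [0.4,0,0,20,0,0,-7],
  [0.4,0,0,20,0,0,-7],
  [0.4,0,0,20,0,0,-7],
  [0.4,0,0,20,0,0,-7],
  [0.4,0,0,10,0,0,-7],
  [0.4,0,0,0,0,0,-6],
  [0.4,0,0,0,0,0,0],
])

```text
clock: 14.23
eef_pos: [0.4437, 0.0706, 0.1888]
tool_rot: [-0.62, 0.784, 0.001, -0.001]
ft_force: [0.2, 0.9, 1.0]
grip_width: 0.0345
grasp_force: 0.0
```

```bash
python3 - <<'E'
from h import *
import cv2
bot.camera("wrist");im=bot.camera("wrist");cv2.imwrite("pics/w4.png",im)
pr=project("wrist",[W([-130,-30,100]),W([-130,75,100]),W([-130,-76,100])]);print(pr)
o=bot.get_obs();p=L(o["eef_pos"]);print(p,o["ft_force"],o["clock"],o["grip_width"],o["joint_pos"].round(2))
print(delta(W([-130,-30,93]),tool([-1,0,0],[0,0,-1])))
hsv=cv2.cvtColor(im,cv2.COLOR_BGR2HSV);m=cv2.inRange(hsv,(0,150,90),(6,255,255))|cv2.inRange(hsv,(172,150,90),(180,255,255))
n,l,s,c=cv2.connectedComponentsWithStats(m);print([(s[i].tolist(),c[i].round(1).tolist()) for i in range(1,n) if s[i,4]>150])
E
```

```text
[[312.23990647 242.72951009]
 [312.56437483 404.44516797]
 [312.07072927 158.41126733]]
[-130.52926878  -30.05226682  190.0786905 ] [ 0.74903822  0.52669383 -0.0449992 ] 14.3333 0.03449437601215432 [ 0.16  0.17 -0.21  1.19 -0.   -1.18]
(array([-0.1, -0.6, 97.1]), array([ 0. , -0. , -0.1]))
[([296, 210, 21, 81, 1606], [306.2, 249.6])]
```

View pics/w4.png

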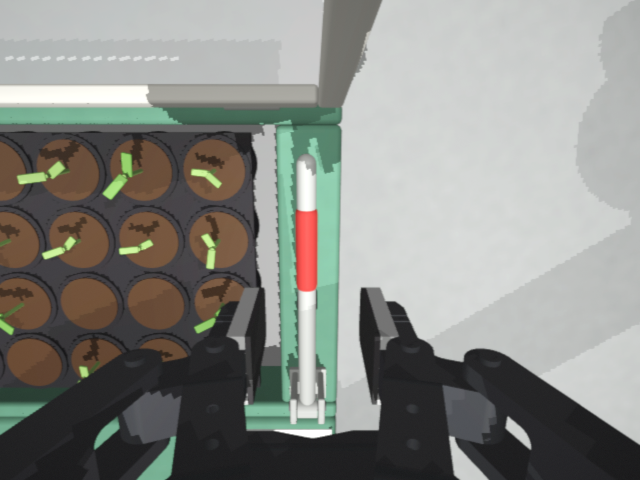

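The rod is at column 306.5, with the tip at row 155 and the sleeve at rows 210–291. That is about 4 mm towards +x and 3 mm towards +y of the prediction, so I correct and grip.

Emit:
move_arm([
  [0.4,-3,-4.2,10,0,0,0],
  [0.4,0,0,25,0,0,0],
  [0.4,0,0,30,0,0,0],
  [0.4,0,0,20,0,0,0],
  [0.4,0,0,8,0,0,0],
  [0.4,0,0,3,0,0,0],
  [0,0,0,0,0,0,0],
  [0,0,0,0,0,0,0],
  [0,0,0,0,0,0,0],
  [0,0,0,0,0,0,0],
])

```text
clock: 15.17
eef_pos: [0.4481, 0.0734, 0.0947]
tool_rot: [-0.62, 0.785, 0.002, -0.001]
ft_force: [-4.7, 1.7, -0.9]
grip_width: 0.008
grasp_force: 58.4
```

```bash
python3 - <<'E'
from h import *
o=bot.get_obs();p=L(o["eef_pos"]);print(p,o["ft_force"],o["grip_width"],o["grasp_force"])
N=26; th=np.linspace(0,1.168,N+1); piv=np.array([-126,78,100])
rad=105; off=7
def pose(t):
    f=.6*t; return (np.array([0,-rad*np.cos(t),rad*np.sin(t)])+off*np.array([0,-np.sin(f),-np.cos(f)])), f
for i in range(N):
    (a,fa),(b,fb)=pose(th[i]),pose(th[i+1]); d=b-a
    tx=np.array([0,-np.cos(fa),np.sin(fa)]);tz=np.array([0,-np.sin(fa),-np.cos(fa)])
    print(i,[round(d@tx,1),0,round(d@tz,1)],round(np.degrees(fb-fa),2))
E
```

```text
[-127.9035785   -26.69966639   94.72298527] [-4.66932246  1.70251334 -0.93563702] 0.007999373357215988 58.404250144958496
0 [np.float64(0.1), 0, np.float64(-4.7)] 1.54
1 [np.float64(-0.0), 0, np.float64(-4.7)] 1.54
2 [np.float64(-0.1), 0, np.float64(-4.7)] 1.54
3 [np.float64(-0.2), 0, np.float64(-4.7)] 1.54
4 [np.float64(-0.3), 0, np.float64(-4.7)] 1.54
5 [np.float64(-0.3), 0, np.float64(-4.7)] 1.54
6 [np.float64(-0.4), 0, np.float64(-4.7)] 1.54
7 [np.float64(-0.5), 0, np.float64(-4.7)] 1.54
8 [np.float64(-0.6), 0, np.float64(-4.7)] 1.54
9 [np.float64(-0.7), 0, np.float64(-4.6)] 1.54
10 [np.float64(-0.8), 0, np.float64(-4.6)] 1.54
11 [np.float64(-0.8), 0, np.float64(-4.6)] 1.54
12 [np.float64(-0.9), 0, np.float64(-4.6)] 1.54
13 [np.float64(-1.0), 0, np.float64(-4.6)] 1.54
14 [np.float64(-1.1), 0, np.float64(-4.5)] 1.54
15 [np.float64(-1.2), 0, np.float64(-4.5)] 1.54
16 [np.float64(-1.3), 0, np.float64(-4.5)] 1.54
17 [np.float64(-1.3), 0, np.float64(-4.5)] 1.54
18 [np.float64(-1.4), 0, np.float64(-4.4)] 1.54
19 [np.float64(-1.5), 0, np.float64(-4.4)] 1.54
20 [np.float64(-1.6), 0, np.float64(-4.4)] 1.54
21 [np.float64(-1.6), 0, np.float64(-4.3)] 1.54
22 [np.float64(-1.7), 0, np.float64(-4.3)] 1.54
23 [np.float64(-1.8), 0, np.float64(-4.3)] 1.54
24 [np.float64(-1.9), 0, np.float64(-4.2)] 1.54
25 [np.float64(-2.0), 0, np.float64(-4.2)] 1.54
```

Emit:
move_arm([
  [0,0.1,0,-4.7,0,1.54,0],
  [0,0,0,-4.7,0,1.54,0],
  [0,-0.3,0,-9.4,0,3.08,0],
  [0,-0.6,0,-9.4,0,3.08,0],
  [0,-0.9,0,-9.4,0,3.08,0],
  [0,-1.3,0,-9.3,0,3.08,0],
  [0,-1.6,0,-9.2,0,3.08,0],
  [0,-1.9,0,-9.2,0,3.08,0],
  [0,-2.3,0,-9,0,3.08,0],
  [0,-2.6,0,-9,0,3.08,0],
])

```text
clock: 16.0
eef_pos: [0.4549, 0.1019, 0.1711]
tool_rot: [-0.602, 0.762, -0.147, -0.189]
ft_force: [-2.6, 3.5, -13.3]
grip_width: 0.0079
grasp_force: 58.6
```

```bash
python3 - <<'E'
from h import *
o=bot.get_obs();p=L(o["eef_pos"]);print(p,o["ft_force"],o["grip_width"],o["joint_pos"].round(2))
t=1.168*18/26;f=.6*t;print(np.array([-126,78,100])+[0,-105*np.cos(t)-7*np.sin(f),105*np.sin(t)-7*np.cos(f)])
E
```

```text
[-127.85097302    2.60586666  171.07097737] [ -2.62724082   3.450573   -13.31805788] 0.007939456688819953 [ 0.45  0.45  0.02  1.46 -0.37 -0.83]
[-126.            2.23292729  169.7576657 ]
```

Emit:
move_arm([
  [0,-2.9,0,-8.8,0,3.08,0],
  [0,-3.2,0,-8.7,0,3.08,0],
  [0,-3.5,0,-8.6,0,3.08,0],
  [0,-1.9,0,-4.2,0,1.54,0],
  [0,-2,0,-4.2,0,1.54,0],
  [0,-1.2,0,-2.5,0,0,0],
  [0,0,0,0,0,0,0],
  [0,0,0,0,0,0,0],
  [0,0,0,0,0,0,0],
])

```text
clock: 16.75
eef_pos: [0.4607, 0.1266, 0.1901]
tool_rot: [-0.58, 0.736, -0.211, -0.276]
ft_force: [-3.6, -24.2, -28.0]
grip_width: 0.0082
grasp_force: 58.9
```

```bash
python3 - <<'E'
from h import *
o=bot.get_obs();p=L(o["eef_pos"]);print(p,o["ft_force"],o["grip_width"],o["joint_pos"].round(2))
t=1.168;f=.6*t;print(np.array([-126,78,100])+[0,-105*np.cos(t)-7*np.sin(f),105*np.sin(t)-7*np.cos(f)])
z=(PR.inv()*R.from_quat(o["tool_rot"])).as_matrix()[:,2];c=p-7*z-[-126,78,100];print(z,np.arctan2(c[2],-c[1]),np.hypot(c[1],c[2]))
E
```

```text
[-128.0026437    28.02271816  190.06036476] [ -3.57709084 -24.19877232 -28.02584813] 0.008196484787032245 [ 0.55  0.62  0.23  1.73 -0.47 -0.65]
[-126.           32.3269921   191.24640163]
[-0.01070137 -0.65218298 -0.75798604] 1.1263814517640236 105.62658153452112
```

Emit:
move_arm([
  [0.45,0,0,0,0,0,0],
  [0.45,0,0,0,0,0,0],
  [0.45,0,0,0,0,0,0],
  [0.45,0,0,-10,0,0,0],
  [0.45,0,0,-25,0,0,0],
  [0.45,0,0,-30,0,0,0],
  [0.45,0,0,-30,0,0,0],
  [0.45,0,0,-10,0,0,0],
  [0.45,0,0,0,0,0,0],
])

```text
clock: 17.5
eef_pos: [0.4807, 0.2004, 0.2779]
tool_rot: [-0.583, 0.738, -0.213, -0.264]
ft_force: [0.5, 0.9, 0.2]
grip_width: 0.0381
grasp_force: 0.0
```

```bash
python3 - <<'E'
from h import *
import cv2
im=bot.camera("scene");cv2.imwrite("pics/s3.png",cv2.resize(im[60:300,200:460],None,fx=2.3,fy=2.3))
for t in(1,1.05,1.1,1.168): print(t,((project("scene",[W([-127,77-151*np.cos(t),100+151*np.sin(t)]),W([-127,77,100])])-[200,60])*2.3).round(0).tolist())
o=bot.get_obs();p=L(o["eef_pos"]);print(p,o["ft_force"],o["joint_pos"].round(2),o["clock"])
# to straight-up tool, closing y, above handle
q=hood(250,42,1.75);print(q, delta(W([0,q[1],370]),tool([0,1,0],[0,0,-1])))
E
```

```text
1 [[391.0, 234.0], [448.0, 416.0]]
1.05 [[397.0, 232.0], [448.0, 416.0]]
1.1 [[403.0, 231.0], [448.0, 416.0]]
1.168 [[411.0, 230.0], [448.0, 416.0]]
[-125.82251334  103.16945257  276.40837584] [-0.3279402   0.09842178 -1.26079306] [ 0.63  0.69  0.58  2.03 -0.43 -0.58] 17.55
[   0.         -190.88892368  318.51015238] (array([ 285.8, -125.6,  116.7]), array([-31.3, -30.9,  86.1]))
```

View pics/s3.png

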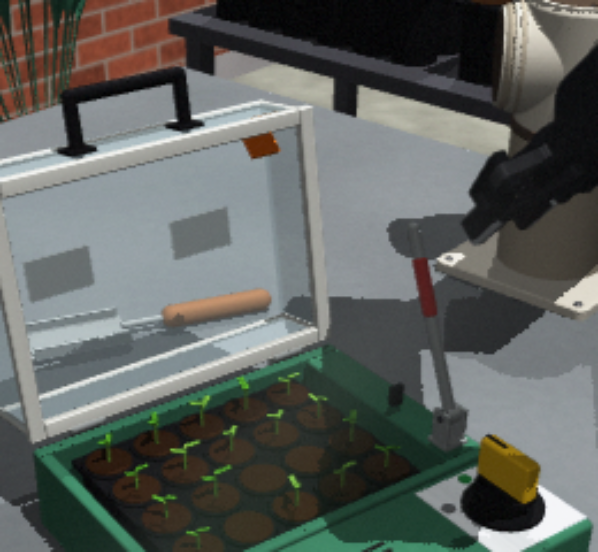

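The rod's tip at (413,228) in the crop matches the 1.168 stop. Next I straighten the tool, turn, rise, and move over the handle.

Emit:
move_arm([
  [0.45,0,0,0,0,-6,0],
  [0.45,0,0,0,0,-7,0],
  [0.45,0,0,0,0,-7,0],
  [0.45,0,0,0,0,-7,0],
  [0.45,0,0,0,0,-7,0],
  [0.45,0,0,0,0,-6,0],
  [0.45,0,0,-10,0,0,7],
  [0.45,0,0,-15,0,0,7],
  [0.45,0,0,-15,0,0,7],
  [0.45,0,0,-15,0,0,7],
])

```text
clock: 18.38
eef_pos: [0.4787, 0.1963, 0.3301]
tool_rot: [-0.408, 0.913, -0.0, -0.0]
ft_force: [-0.1, 0.0, 0.6]
grip_width: 0.0384
grasp_force: 0.0
```

Emit:
move_arm([
  [0.45,0,0,-15,0,0,7],
  [0.45,0,0,-15,0,0,7],
  [0.45,0,0,-10,0,0,7],
  [0.45,0,0,0,0,0,7],
  [0.45,0,0,0,0,0,7],
  [0.45,0,0,0,0,0,7],
  [0.45,0,0,0,0,0,7],
  [0.45,0,0,0,0,0,7],
  [0.45,0,0,0,0,0,6],
  [0.45,0,0,0,0,0,0],
])

```text
clock: 19.22
eef_pos: [0.479, 0.1969, 0.3693]
tool_rot: [0.118, 0.993, -0.001, -0.0]
ft_force: [0.2, 0.2, 0.0]
grip_width: 0.0387
grasp_force: 0.0
```

```bash
python3 - <<'E'
from h import *
o=bot.get_obs();p=L(o["eef_pos"]);print(p,o["joint_pos"].round(2))
print(delta(W([0,-190,370]),tool([0,1,0],[0,0,-1])))
E
```

```text
[-126.48992897  100.59448658  369.34890647] [ 0.39  0.27  0.37  1.68 -0.    0.63]
(array([-127.1, -290.3,   -0.4]), array([-0.1, -0. , -0.1]))
```

Emit:
move_arm([
  [0.45,-8,-18,0,0,0,0],
  [0.45,-15,-35,0,0,0,0],
  [0.45,-16,-37,0,0,0,0],
  [0.45,-16,-37,0,0,0,0],
  [0.45,-16,-37,0,0,0,0],
  [0.45,-16,-37,0,0,0,0],
  [0.45,-16,-37,0,0,0,0],
  [0.45,-15,-34,0,0,0,0],
  [0.45,-9,-18,0,0,0,0],
  [0.45,0,0,0,0,0,0],
])

```text
clock: 20.05
eef_pos: [0.5356, -0.1185, 0.3688]
tool_rot: [0.118, 0.993, -0.001, -0.0]
ft_force: [0.2, 1.2, -0.4]
grip_width: 0.0383
grasp_force: 0.0
```

```bash
python3 - <<'E'
from h import *
import cv2
bot.camera("wrist");im=bot.camera("wrist")
o=bot.get_obs();p=L(o["eef_pos"]);print(p,o["joint_pos"].round(2))
pr=project("wrist",[W(hood(250,42,1.75,x)) for x in(-50,50)]);print(pr)
g=cv2.cvtColor(im,cv2.COLOR_BGR2GRAY)
for r in np.linspace(pr[0,1]+15,pr.mean(0)[1]+10,4).astype(int): print(r,g[r,240:400:4].tolist())
E
```

```text
[   0.5886666  -189.57602187  369.33668694] [-0.21  0.33  0.46  1.7  -0.    0.02]
[[309.0761987  156.35056548]
 [309.41686121 360.9037517 ]]
171 [110, 111, 110, 109, 109, 109, 108, 111, 110, 197, 186, 154, 181, 182, 182, 98, 37, 43, 51, 59, 50, 42, 38, 42, 42, 43, 43, 50, 198, 198, 211, 198, 198, 198, 198, 198, 198, 190, 187, 187]
203 [111, 112, 112, 112, 110, 110, 112, 111, 109, 192, 197, 152, 182, 182, 182, 121, 35, 44, 51, 57, 48, 42, 206, 234, 205, 205, 205, 204, 199, 199, 205, 198, 198, 198, 198, 198, 196, 190, 192, 232]
236 [111, 111, 111, 112, 112, 110, 111, 110, 111, 168, 202, 156, 181, 183, 183, 140, 36, 44, 50, 54, 48, 41, 218, 228, 205, 205, 205, 201, 199, 206, 199, 198, 199, 198, 199, 199, 190, 187, 175, 248]
268 [110, 111, 110, 109, 109, 110, 110, 110, 112, 139, 204, 163, 177, 182, 182, 151, 26, 29, 31, 28, 26, 24, 225, 220, 205, 205, 205, 199, 199, 199, 198, 198, 198, 199, 198, 198, 190, 192, 224, 249]
```

Bar at columns 302–326, about 1 mm towards +y of the tool. I descend and grip.

Emit:
move_arm([
  [0.45,0,1.2,10,0,0,0],
  [0.45,0,0,20,0,0,0],
  [0.45,0,0,20,0,0,0],
  [0.45,0,0,11,0,0,0],
  [0.45,0,0,0,0,0,0],
  [0,0,0,0,0,0,0],
  [0,0,0,0,0,0,0],
  [0,0,0,0,0,0,0],
  [0,0,0,0,0,0,0],
  [0,0,0,0,0,0,0],
])

```text
clock: 20.98
eef_pos: [0.536, -0.1134, 0.3103]
tool_rot: [0.117, 0.993, -0.001, 0.001]
ft_force: [-3.4, -3.2, 5.1]
grip_width: 0.0099
grasp_force: 58.8
```

```bash
python3 - <<'E'
from h import *
o=bot.get_obs();p=L(o["eef_pos"]);print(p,o["ft_force"],o["grip_width"],o["grasp_force"])
a=np.r_[1.74,1.72,1.69,np.arange(1.65,.74,-.05),.72,.69,.67,.65,.63,.61]
P=np.array([hood(250,42,t) for t in a]);d=np.diff(P,axis=0)
for i,(t,r) in enumerate(zip(a[1:],d)): print(i,t.round(2),r[1].round(1),(-r[2]).round(1))
E
```

```text
[   0.99149776 -187.94162222  310.31208498] [-3.39703455 -3.23608089  5.14398877] 0.009926626767345681 58.75126540660858
0 1.72 4.8 -1.6
1 1.69 7.3 -2.3
2 1.65 9.8 -2.7
3 1.6 12.4 -2.8
4 1.55 12.5 -2.2
5 1.5 12.6 -1.5
6 1.45 12.6 -0.9
7 1.4 12.7 -0.3
8 1.35 12.7 0.4
9 1.3 12.6 1.0
10 1.25 12.6 1.6
11 1.2 12.5 2.3
12 1.15 12.3 2.9
13 1.1 12.2 3.5
14 1.05 12.0 4.1
15 1.0 11.8 4.7
16 0.95 11.5 5.3
17 0.9 11.2 5.8
18 0.85 10.9 6.4
19 0.8 10.6 6.9
20 0.75 10.2 7.5
21 0.72 6.0 4.7
22 0.69 5.8 4.9
23 0.67 3.8 3.4
24 0.65 3.7 3.4
25 0.63 3.7 3.5
26 0.61 3.6 3.6
```

Emit:
move_arm([
  [0,0,4.8,-1.6,0,0,0],
  [0,0,7.3,-2.3,0,0,0],
  [0,0,9.8,-2.7,0,0,0],
  [0,0,12.4,-2.8,0,0,0],
  [0,0,12.5,-2.2,0,0,0],
  [0,0,12.6,-1.5,0,0,0],
  [0,0,12.6,-0.9,0,0,0],
  [0,0,12.7,-0.3,0,0,0],
  [0,0,12.7,0.4,0,0,0],
  [0,0,12.6,1,0,0,0],
])

```text
clock: 21.82
eef_pos: [0.5622, -0.0051, 0.3226]
tool_rot: [0.117, 0.993, -0.0, 0.001]
ft_force: [0.1, -0.8, 3.5]
grip_width: 0.01
grasp_force: 62.5
```

Emit:
move_arm([
  [0,0,12.6,1.6,0,0,0],
  [0,0,12.5,2.3,0,0,0],
  [0,0,12.3,2.9,0,0,0],
  [0,0,12.2,3.5,0,0,0],
  [0,0,12,4.1,0,0,0],
  [0,0,11.8,4.7,0,0,0],
  [0,0,11.5,5.3,0,0,0],
  [0,0,9,4.6,0,0,0],
  [0,0,5,2.7,0,0,0],
  [0,0,0,0,0,0,0],
])

```text
clock: 22.65
eef_pos: [0.5854, 0.092, 0.2893]
tool_rot: [0.116, 0.993, -0.0, 0.001]
ft_force: [5.5, -0.2, 2.6]
grip_width: 0.0094
grasp_force: 62.5
```

```bash
python3 - <<'E'
from h import *
o=bot.get_obs();p=L(o["eef_pos"]);print(p,o["ft_force"],o["ft_torque"],o["grip_width"],o["grasp_force"])
g=p+[0,0,9];print(np.arctan2(g[2]-80,g[1]+105)-np.arctan2(42,250),np.hypot(g[2]-80,g[1]+105))
E
```

```text
[  1.37083808  23.22221407 289.3255517 ] [ 5.5440551  -0.21028269  2.55852201] [-0.58562429 -0.82299693 -0.02947573] 0.009429229426796967 62.47069716453552
0.873323011091627 253.1935676644574
```

Emit:
move_arm([
  [0,0,8.8,5.1,0,0,0],
  [0,0,8.5,5.5,0,0,0],
  [0,0,6.2,4.4,0,0,0],
  [0,0,4,3,0,0,0],
  [0,0,4,3.1,0,0,0],
  [0,0,0,0,0,0,0],
])

```text
clock: 23.15
eef_pos: [0.5926, 0.1218, 0.2681]
tool_rot: [0.117, 0.993, -0.0, 0.001]
ft_force: [6.8, -0.4, 1.2]
grip_width: 0.0097
grasp_force: 62.4
```

```bash
cat > s.py <<'E'
from h import *
o=bot.get_obs();p=L(o["eef_pos"]);print(p,"F",PR.inv().apply(o["ft_force"]),o["ft_torque"],o["grip_width"])
g=p+[0,0,9];print(np.arctan2(g[2]-80,g[1]+105)-np.arctan2(42,250),np.hypot(g[2]-80,g[1]+105))
E
python3 s.py
```

```text
[  1.45307357  53.9712707  268.1412027 ] F [6.67777999 1.13084329 1.20301181] [-0.43401658 -1.24958633 -0.07866568] 0.009699377750828927
0.7257298528092071 253.25188786915004
```

Emit:
move_arm([
  [0,0,2.8,2.5,0,0,0],
  [0,0,2.8,2.5,0,0,0],
  [0,0,2.8,2.6,0,0,0],
  [0,0,0,0,0,0,0],
])

```text
clock: 23.48
eef_pos: [0.5947, 0.1304, 0.2607]
tool_rot: [0.117, 0.993, 0.0, 0.001]
ft_force: [7.1, 0.5, 2.4]
grip_width: 0.01
grasp_force: 62.5
```

```bash
python3 s.py
```

```text
[  1.49437527  62.74230203 260.6926478 ] F [6.77443401 2.15717276 2.37051969] [-0.42875424 -1.09882336 -0.1272238 ] 0.01004212388642054
0.6802861878487703 253.22081375633022
```

Emit:
move_arm([
  [0,0,1.9,1.7,0,0,0],
  [0,0,1.9,1.7,0,0,0],
  [0,0,0,0,0,0,0],
])

```text
clock: 23.73
eef_pos: [0.5956, 0.1339, 0.2569]
tool_rot: [0.117, 0.993, 0.0, 0.001]
ft_force: [6.4, 0.1, 0.2]
grip_width: 0.0102
grasp_force: 63.2
```

```bash
python3 s.py
```

```text
[  1.50427233  66.42583714 256.90893706] F [6.15691936 1.56792885 0.16977734] [-0.0508428  -1.31328454 -0.05952878] 0.01022091010979992
0.6594611973615425 252.88129728796764
```

Emit:
move_arm([
  [0,0,1.9,1.8,0,0,0],
  [0,0,1.9,1.8,0,0,0],
  [0,0,0,0,0,0,0],
])

```text
clock: 23.98
eef_pos: [0.5963, 0.137, 0.2539]
tool_rot: [0.117, 0.993, -0.0, 0.001]
ft_force: [5.5, -1.8, 2.3]
grip_width: 0.0097
grasp_force: 63.6
```

```bash
python3 s.py
```

```text
[  1.50652061  69.59297694 253.94502103] F [ 5.72146715 -0.48255976  2.33283091] [-0.49503251 -1.07468949 -0.06312252] 0.00967388233358248
0.6423081004108804 252.88651272435214
```

Emit:
move_arm([
  [0,0,1.9,1.8,0,0,0],
  [0,0,1.9,1.8,0,0,0],
  [0,0,0,0,0,0,0],
])

```text
clock: 24.23
eef_pos: [0.5966, 0.1378, 0.2532]
tool_rot: [0.118, 0.993, -0.003, 0.002]
ft_force: [-0.2, -9.3, 13.4]
grip_width: 0.0094
grasp_force: 64.6
```

```bash
python3 s.py; python3 - <<'E'
from h import *
import cv2
im=bot.camera("scene");cv2.imwrite("pics/s4.png",im)
for q in("rod_tip","rod_socket"):
  for d in bot.outline_of(q,"scene")[:2]: ys,xs=np.nonzero(d["pixels"]);print(q,d["conf"],d["rect"])
t=1.168;print(project("scene",[W([-127,77-151*np.cos(t),100+151*np.sin(t)]),W(hood(185,55,.65,-127)),W(hood(185,55,.62,-127))]))
hsv=cv2.cvtColor(im,cv2.COLOR_BGR2HSV);m=cv2.inRange(hsv,(4,110,60),(16,255,255))[100:260,300:460];n,l,s,c=cv2.connectedComponentsWithStats(m);print([(s[i].tolist(),(c[i]+[300,100]).round(1).tolist()) for i in range(1,n) if s[i,4]>15])
E
```

```text
[  1.61082776  70.41723656 253.15019092] F [ 1.93530312 -9.05293944 13.35496128] [-2.19008154  0.0900924  -0.06300127] 0.009385796030181769
0.6377801321375769 252.88317249870047
rod_tip 0.73 [385.1, 190.5, 16.4, 55.2]
rod_socket 0.94 [202.3, 143.4, 200.7, 113.8]
[[378.74072218 159.81898222]
 [375.33526344 159.72729116]
 [376.91118559 162.44433893]]
[]
```

Contact with the rod: force jumped and the hood stopped at about 0.64. I relax, open and retreat.

Emit:
move_arm([
  [0,0,-1.9,-1.8,0,0,0],
  [0,0,0,0,0,0,0],
  [0.35,0,0,0,0,0,0],
  [0.35,0,0,0,0,0,0],
  [0.35,0,0,0,0,0,0],
  [0.35,0,0,0,0,0,0],
])

```text
clock: 24.88
eef_pos: [0.5949, 0.139, 0.2511]
tool_rot: [0.116, 0.993, -0.0, -0.002]
ft_force: [0.2, -0.1, -1.0]
grip_width: 0.0298
grasp_force: 0.0
```

```bash
python3 s.py; python3 - <<'E'
from h import *
import cv2
a=cv2.imread("pics/s4.png").astype(int)
im=bot.camera("scene").astype(int)
d=np.abs(a-im).max(2)>40;d[:120]=0;print("changed px",d.sum());ys,xs=np.nonzero(d);print(np.c_[xs,ys][::max(1,len(xs)//15)].tolist())
E
```

```text
[ -0.32589978  71.14331937 251.12983767] F [ 0.1805985  -0.09192373 -1.03902761] [ 0.01522569  0.02708126 -0.02650535] 0.02983860631543913
0.6301415023364496 251.93893581057813
changed px 1386
[[364, 120], [367, 141], [384, 149], [369, 158], [328, 165], [328, 171], [358, 175], [315, 180], [392, 183], [267, 186], [341, 188], [252, 191], [309, 196], [342, 206], [295, 222], [202, 284]]
```

Emit:
move_arm([
  [0.35,0,0,-8,0,0,0],
  [0.35,0,0,-20,0,0,0],
  [0.35,0,0,-30,0,0,0],
  [0.35,0,0,-30,0,0,0],
  [0.35,0,0,-10,0,0,0],
  [0.35,0,0,0,0,0,0],
  [0.35,0,0,0,0,0,0],
])

```text
clock: 25.52
eef_pos: [0.5962, 0.1386, 0.351]
tool_rot: [0.117, 0.993, 0.0, 0.001]
ft_force: [-0.2, 0.6, -0.3]
grip_width: 0.0302
grasp_force: 0.0
```

```bash
python3 - <<'E'
from h import *
import cv2
for i in range(3): bot.camera("wrist")
im=bot.camera("wrist");o=bot.get_obs();print(L(o["eef_pos"]),o["ft_force"],o["clock"])
g=cv2.cvtColor(im,cv2.COLOR_BGR2GRAY)
for a in(.55,.6,.64,.68): pr=project("wrist",[W(hood(250,42,a,x)) for x in(-50,50,0)]);print(a,pr.round(0).tolist())
r=int(project("wrist",W(hood(250,42,.64,-20)))[0,1]);print(r,g[r,260:400:3].tolist())
s=bot.camera("scene");cv2.imwrite("pics/s5.png",s)
hp=bot.outline_of("rod_socket","scene")[0];print(hp["conf"],hp["rect"])
h=lambda a:project("scene",[W(hood(y,z,a,x)) for y,z,x in((210,72,150),(210,72,-150),(210,0,150),(210,0,-150),(0,72,150),(250,42,0))]).round(0).tolist()
for a in(.5,.6,.65,.7):print(a,h(a))
for d in bot.outline_of("prop_rod","scene")[:1]:print("rod",d["conf"],d["rect"])
E
```

```text
[2.31681262e-01 7.05846865e+01 3.48599907e+02] [-0.21212625  0.09730764  0.13859101] 25.7167
0.55 [[341.0, 147.0], [338.0, 314.0], [339.0, 235.0]]
0.6 [[326.0, 149.0], [324.0, 321.0], [325.0, 240.0]]
0.64 [[312.0, 150.0], [312.0, 327.0], [312.0, 244.0]]
0.68 [[297.0, 151.0], [299.0, 333.0], [298.0, 248.0]]
207 [136, 136, 136, 136, 136, 136, 138, 165, 166, 173, 219, 240, 230, 132, 28, 35, 40, 47, 46, 41, 35, 61, 48, 45, 76, 46, 115, 130, 134, 111, 90, 122, 133, 132, 133, 135, 134, 133, 134, 135, 135, 135, 132, 61, 131, 132, 57]
0.64 [200.3, 146.2, 202.5, 108.0]
0.5 [[248.0, 208.0], [399.0, 159.0], [262.0, 255.0], [409.0, 199.0], [201.0, 215.0], [349.0, 198.0]]
0.6 [[242.0, 195.0], [393.0, 149.0], [257.0, 241.0], [406.0, 188.0], [200.0, 215.0], [343.0, 183.0]]
0.65 [[238.0, 189.0], [390.0, 143.0], [255.0, 235.0], [404.0, 182.0], [199.0, 216.0], [339.0, 176.0]]
0.7 [[235.0, 183.0], [387.0, 139.0], [253.0, 228.0], [402.0, 177.0], [199.0, 216.0], [336.0, 168.0]]
rod 0.53 [381.1, 193.9, 18.0, 50.8]
```

The handle sits at column 311, so the hood is holding at about 0.64 with the gripper clear. The selector was seen on green. I hand in.

```bash
python3 -c "
from workcell import bot
print(bot.job_done())"
```

```text
the job is handed in; nothing more can be done
None
```

I turned the selector to low, swung the prop rod up to its stop, and left the hood propped on it at about 0.64 rad with the gripper clear; I handed the job in after about 26 s, and no verdict came back.

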